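# Open the tight jar of hazelnuts in the jar holder

### The job

Open the tight jar of hazelnuts for me: stand the six-sided jar upright, right down in the wooden jar holder so that it cannot turn, with its lid still on. Then unscrew the lid (anticlockwise from above) while the holder braces the jar, stop turning when the threads let go, and lift the lid just clear. Finish while still holding the lid, level and still, over the jar's open mouth, one to three centimetres above it, with the jar still standing in the holder and the other things left where they were.

Things in the scene. Friction and masses are not known exactly. Their poses are not given: they have to be found in the camera images.
- jar: Loose six-sided clear glass jar of hazelnuts, 0.24 to 0.4 kg. Origin at the centre of its underside, z up. Straight body 58 mm across the flats (67 across the corners), 60 mm high; two flats face its own +y and -y, corners lie on its own x axis (60 degrees on, it fits the same). Round neck 42 mm wide above. Free on the worktop it just turns along with the tight lid.
- jar_rim (a point): Centre of the jar's mouth (plane of the rim), 79 mm above the jar's origin; axes as the jar's.
- lid: Loose round plain metal twist-off lid, 55 mm wide, 16 mm high, finely fluted edge, 0.06 kg, on the jar. Origin at the centre of its lower edge, z up. Screwed tight, its lower edge is 67 mm above the jar's underside, 7 mm above the top of the six-sided body. Its three lugs under the neck's ramps hold so well that the jar can be carried by the lid. It opens anticlockwise from above.
- lid_top (a point): Centre of the lid's top, 16 mm above the lid's origin. Turning relative to the jar: the first half is stiff (0.3 to 0.5 N m), the lid climbs about 3.3 mm per radian, and after 1.0 to 1.4 rad of turn the lugs leave the ramps and it lifts straight off; from about 1.7 rad on they run against the next ramps. The jar may turn along by up to 0.2 rad either way before the holder blocks it.
- lid_edge (a point): Point of the lid's lower edge on its own x axis, 27.5 mm from its axis. Screwed tight, it lies within 0.2 rad of the jar's own +x direction, so it shows how far the lid has turned on the jar.
- jar_holder: Fixed one-handed jar holder: beech base 150 x 136 mm on rubber feet, two upright cheeks 92 mm long (tops 52 mm above the worktop), a back stop as high at its +x end, a low front lip (31 mm) at -x. Origin at the centre of its underside, on the worktop; x along the slot, y across. The jar fits with two flats along the cheeks: its yaw equals the holder's plus any multiple of 60 degrees.
- holder_seat (a point): Centre of the seat floor between the cheeks, 20 mm above the worktop, where the jar's underside rests; axes as the holder's. The slot is 63 mm wide in y between the rubber-lined cheeks and 78 mm long in x; the cheeks' tops are bevelled on the inside (77 mm apart at the top).
- mug_1: Bystander: small white cup, 60 x 87 x 50 mm, origin under it.
- garlic_1: Bystander: smaller garlic bulb, 50 mm, origin under it.
- garlic_2: Bystander: larger garlic bulb, 60 mm, origin under it.
- spice_jar_4: Bystander: spice jar with a pale cap, 44 x 44 x 109 mm, origin under it.
- mill_1: Bystander: salt shaker, 44 x 44 x 90 mm, origin under it.
- teaspoon_1: Bystander: teaspoon lying on the worktop, 137 x 28 x 13 mm, origin under its middle.
Not all that is in view belongs to the job. Of the things that look like the lid, the middle-sized one is meant.

How it is judged (in metres and radians):
On the way, in this order (a step that is already met when the one before it is completed fails the run):
1. the jar stands right down in the holder with its lid still screwed on (z of jar in the frame of holder_seat below 0.004 m and horizontal distance between jar and holder_seat below 0.015 m and angle between jar's own z axis and vertical below 0.08 rad and z of lid in the frame of jar below 0.0695 m), for 0.2 s.
2. the lid is off its threads and clear above the rim, the jar still down in the holder (z of jar in the frame of holder_seat below 0.005 m and horizontal distance between jar and holder_seat below 0.015 m and z of lid in the frame of jar_rim above 0.003 m and horizontal distance between lid and jar_rim below 0.03 m and contact force between lid and jar below 0.2 N), for 0.2 s.
At the end, for the whole second after the job is handed in: Jar upright (within 5 deg) in the holder, underside within 5 mm of the seat floor and 15 mm of its centre; only the fingers hold the lid, still and level (within 11 deg), lower edge 3 to 45 mm above the rim, axis within 20 mm of the mouth's centre (z of jar in the frame of holder_seat below 0.005 m and horizontal distance between jar and holder_seat below 0.015 m and angle between jar's own z axis and vertical below 0.08 rad and angle between lid's own z axis and vertical below 0.2 rad and z of lid in the frame of jar_rim between 0.003 and 0.045 m and horizontal distance between lid and jar_rim below 0.02 m and contact force between lid and the fingers above 1 N and contact force between lid and jar below 0.2 N and contact force between lid and jar_holder below 0.2 N and contact force between jar and the fingers below 0.2 N and linear speed of each of lid, jar below 0.03 m/s); the arm keeps its last pose, push and grip.
It fails at once if the jar is tipped over (angle between jar's own z axis and vertical above 0.7 rad).
It fails at once if the lid is turned on, past some 130 degrees, while it is still round the jar's neck (x of lid_edge in the frame of jar below -0.0195 m and z of lid in the frame of jar below 0.0785 m and horizontal distance between lid and jar_rim below 0.005 m).
It fails at once if a bystander is pushed away or knocked over (distance of any of mug_1, garlic_1, garlic_2, spice_jar_4, mill_1, teaspoon_1 from where it was at the start of the episode above 0.04 m).
It also fails if it takes over 45 s, if anything falls off the work surface, if the arm or the gripper's body presses on something with over 40 N, if the wrist force passes 120 N, or if a joint passes its speed limit or range.

### The arm

A 6-joint arm with a two-finger parallel gripper is mounted at the origin on a cart in front of the work surface, level with it; the furniture and walls round the work are solid. World frame = base frame: x ahead of the robot, y to its left, z up, the work surface at z = 0. Lengths are in mm, angles in degrees, forces in N, time in s.
With the tool pointing down it reaches from about 300 to 850 mm from the base axis. Payload 4.2 kg.
Tool frame: the origin (TCP) lies midway between the tips of the shut fingers; the grasp point (between the pads) lies 19 mm behind it; x points along the fingers, z is the direction in which the jaws open and shut, and the axes are right-handed (so a half turn about x gives the same grasp; the last joint's range is limited). The gripper opens to 91 mm and grips with 3 to 60 N. Pads are 32 mm wide; open, the fingers measure 118 mm over their backs; the gripper's body (76 mm by 178 mm) begins 60 mm behind the grasp point.
Start: joints at [-68.812, 18.312, 89.639, -0, 72.044, -1.146], TCP at [218.506, -531.882, 213.976] pointing down, gripper open.
Joint ranges: [-177.97, 177.97], [-48.28, 115.42], [12.27, 149.76], [-77.06, 257.06], [2.81, 150.46], [-146.56, 146.56]. Speed limits (degrees/s): [147.25, 147.25, 180, 180, 180, 180].

### API

Orientations are given as [roll, pitch, yaw] about the fixed x, y, z axes, in that order (R = Rz(yaw) Ry(pitch) Rx(roll)).
In Python, from workcell import env gives the robot as it stands.
- The arm moves only by the tool send_rows, never from a script. Its argument "commands" is a list that holds one entry, the list of rows, each a list of 6 numbers: the shift along the tool's x, y, z normalised to -1 to 1, where 1 is 0.1 m, then the turn, a rotation vector about the tool's x, y, z normalised to -1 to 1, where 1 is 2 pi rad. In form: [[[x, y, z, wx, wy, wz], ...]]. A call has 1 to 20 rows; each row is the pose to reach, as a shift and turn from the pose commanded when the call began, along the tool's axes at that moment, turning the shorter way round; what a row does not reach only later rows make up. A row lasts 1/8 s, in which the tool goes at most 62.5 mm and 10.7 degrees, less where a joint would pass 70% of its speed; a pose out of reach is approached as far as the arm can. A call with a number of a shift or a turn outside -1 to 1 is refused whole. A call with a gripper value outside its range is refused whole. "jaw" is the closure, from -1 (fully open) to 1 (shut), so that 0 is half open, set as the call begins (left out, the last holds). The fingers move at their own pace and stop on an object; "force" is the grip in N (left out, the last holds). Time passes only in rows, so rows that repeat a pose let the fingers close. It gives the time, the measured TCP pose, the force and the opening at its end, in the units of the state.
- env.state(): the state, without advancing time (a new reading comes with each control period).
- env.grab_frame(name): name is "side" or "top" or "wrist"; returns (picture, depth): 480x640x3 uint8, red, green, blue; 480x640 float32, mm along the optical axis (not along the pixel's ray), 0 where there is no reading.
- env.get_calibration(name): a dict with "mtx" (3x3 intrinsics, pixels), "camera_from_world" (4x4, takes a point from world to camera coordinates). Camera axes: x right, y up, looking along -z (the intrinsics and any distortion apply to the point x, -y, -z); pixel columns grow to the right and rows downward; lengths in mm; the calibration is good to about 2 mm. The wrist camera is an equidistant fisheye: a pixel r from the principal point sees the ray r / f radians off the axis. A picture is of the moment at which its call begins: read the wrist's pose just before it. get_calibration takes no time and is no camera call; for the wrist camera it gives the pose at the moment of the call.
- env.job_done(): hands the job in, once; it reports no verdict.
The state is a dict: "time_s": time; "qpos": joint angles; "qvel": joint speeds; "effort": joint torques, N m; "ee_pos": TCP position; "ee_rot": TCP orientation; "force": force on the tool from outside, world axes, zero at the start; "torque": the same for the moment, N m; "gripper_width": finger opening in mm.
Only numpy, scipy, OpenCV 4.12 (cv2) and the standard library are available. Lean on these libraries where they do the work, as an engineer would, in place of code of your own. Each camera call takes 0.05 s, during which the arm holds its last target.

## Working session

There is one attempt and no reset: what is moved stays moved. The work goes in short steps, Python scripts to look and compute and a tool call to move; the robot and the scene stay as the last step left them, time stands still between calls to the robot, and variables do not carry over. Pictures are saved under pics/ and viewed, and the job is handed in when it is done.

Besides the shell and the picture viewer there is one more tool, called after "Emit:" as name(argument=value, ...) on one line, values as JSON. send_rows: Moves the arm, as the interface text tells. Its arguments: {"type":"object","properties":{"commands":{"type":"array","items":{"type":"array","items":{"type":"array","items":{"type":"number","minimum":-1,"maximum":1}}}},"jaw":{"type":"number"},"force":{"type":"number"}},"required":["commands"]}

```bash
ls; mkdir -p pics; python3 - <<'E'
from workcell import env
import cv2,numpy as np
s=env.state();print(s)
for n in ["top","side","wrist"]:
    c=env.get_calibration(n);print(n,c)
    im,d=env.grab_frame(n);cv2.imwrite(f"pics/{n}0.png",im[:,:,::-1]);np.save(f"pics/{n}0.npy",d)
E
```

```text
pics
{'time_s': 0.0, 'qpos': array([-6.88108252e+01,  1.83506769e+01,  8.97067413e+01, -9.85784078e-05,
        7.20429585e+01, -1.14455438e+00]), 'qvel': array([-0.00757654,  0.054634  , -0.06944263, -0.05937684, -0.07110913,
        0.04073595]), 'effort': array([ 1.84903278e-03, -4.12458444e+01, -2.31972063e+01,  7.29459221e-02,
        4.57600015e-02, -1.42280037e-04]), 'ee_pos': array([ 218.33058126, -531.39051818,  213.12767086]), 'ee_rot': array([178.90894349,  89.8996233 , 111.24270314]), 'force': array([0.57233877, 0.79426405, 0.05902433]), 'torque': array([0.02065255, 0.04233787, 0.01260819]), 'gripper_width': 91.24878962977668}
top {'mtx': array([[466.08984694,   0.        , 319.89547276],
       [  0.        , 466.08984694, 238.53260885],
       [  0.        ,   0.        ,   1.        ]]), 'camera_from_world': array([[ 2.59415534e-02, -9.99641629e-01,  6.60682661e-03,
        -6.04176111e+01],
       [ 9.91672934e-01,  2.65675950e-02,  1.26011723e-01,
        -5.61174718e+02],
       [-1.26142092e-01,  3.28287129e-03,  9.92006752e-01,
        -9.95272514e+02],
       [ 0
[... 439 characters left out ...]
    [ 3.55093430e-02,  7.91156208e-01,  6.10582460e-01,
        -1.03451968e+03],
       [ 0.00000000e+00,  0.00000000e+00,  0.00000000e+00,
         1.00000000e+00]])}
wrist {'mtx': array([[371.64829954,   0.        , 319.20990969],
       [  0.        , 371.64829954, 238.06623813],
       [  0.        ,   0.        ,   1.        ]]), 'camera_from_world': array([[ 3.79547652e-01, -9.25169790e-01, -2.10705433e-03,
        -5.73995265e+02],
       [ 8.92839415e-01,  3.66879160e-01, -2.61223011e-01,
         3.02679715e+01],
       [ 2.42448673e-01,  9.72653195e-02,  9.65276177e-01,
        -3.91356118e+02],
       [ 0.00000000e+00,  0.00000000e+00,  0.00000000e+00,
         1.00000000e+00]])}
```

View pics/top0.png

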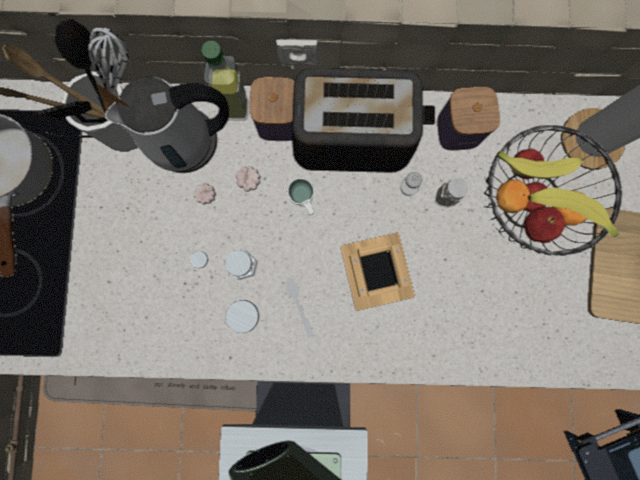

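View pics/side0.png

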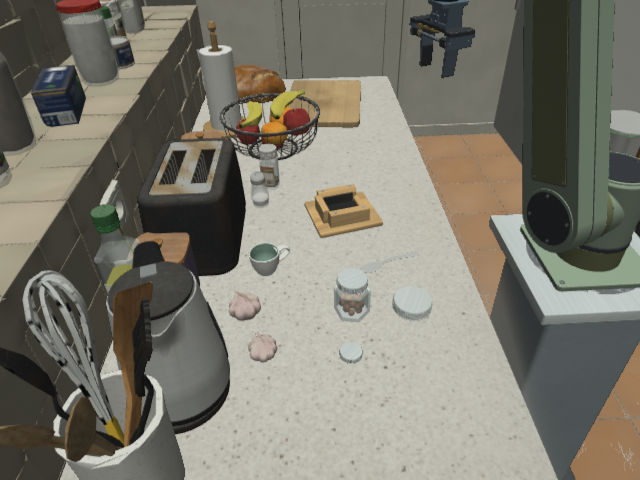

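View pics/wrist0.png

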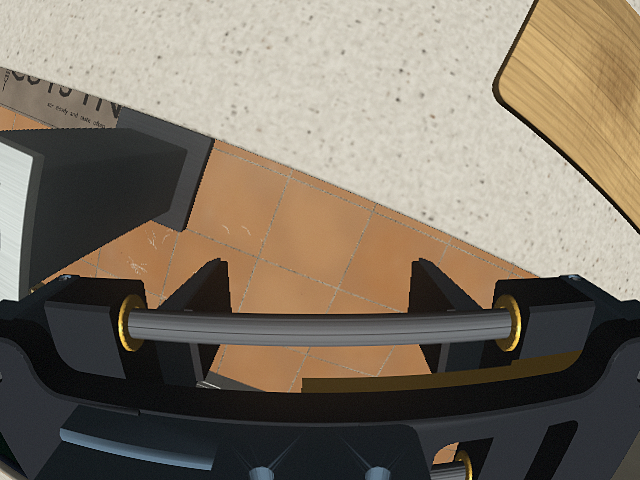

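The things that could be taken for the lid, in the top image, are a small disc at (199,260), a middle disc on the nut jar at (240,263) and a large disc at (242,316). I choose the middle one, on the jar. Next I'll check it in a close crop and measure.

```bash
cat > h.py <<'E'
import numpy as np,cv2
from workcell import env
def ray(c,u,v):
    K=c["mtx"];T=c["camera_from_world"];R=T[:3,:3];t=T[:3,3]
    d=np.array([(u-K[0,2])/K[0,0],-(v-K[1,2])/K[1,1],-1.])
    return -R.T@t,R.T@d
def onz(c,u,v,z):
    o,d=ray(c,u,v);return o+d*(z-o[2])/d[2]
def fishproj(c,P):
    p=c["camera_from_world"][:3,:3]@np.asarray(P)+c["camera_from_world"][:3,3]
    x,y,z=p[0],-p[1],-p[2];r=np.hypot(x,y);th=np.arctan2(r,z);f=c["mtx"][0,0]
    return c["mtx"][0,2]+f*th*x/r,c["mtx"][1,2]+f*th*y/r
def fishonz(c,u,v,z):
    K=c["mtx"];dx,dy=u-K[0,2],v-K[1,2];r=np.hypot(dx,dy);th=r/K[0,0]
    d=np.array([np.sin(th)*dx/r,-np.sin(th)*dy/r,-np.cos(th)])
    T=c["camera_from_world"];R=T[:3,:3];o=-R.T@T[:3,3];d=R.T@d
    return o+d*(z-o[2])/d[2]
E
python3 - <<'E'
import cv2,numpy as np
from h import *
t=cv2.imread("pics/top0.png");s=cv2.imread("pics/side0.png")
a=cv2.resize(t[225:345,180:320],None,fx=5,fy=5,interpolation=cv2.INTER_CUBIC)
b=cv2.resize(s[255:375,300:440],None,fx=5,fy=5,interpolation=cv2.INTER_CUBIC)
h=cv2.resize(t[220:320,330:430],None,fx=6,fy=6,interpolation=cv2.INTER_CUBIC)
cv2.imwrite("pics/a1.png",a);cv2.imwrite("pics/b1.png",b);cv2.imwrite("pics/h1.png",h)
c=env.get_calibration("top")
for n,u,v,z in [("lid",238,263,83),("holder",378,270,0),("spoon",300,305,5),("mug",302,192,40),("big",242,316,10),("small",199,260,10),("garlic2",247,179,30),("mill",411,184,80),("spice",455,190,100)]: print(n,onz(c,u,v,z).round())
E
```

```text
lid [500. 125.  83.]
holder [ 499. -180.    0.]
spoon [415.  -5.   5.]
mug [666.  -3.  40.]
big [388. 123.  10.]
small [510. 225.  10.]
garlic2 [694. 122.  30.]
mill [ 680. -238.   80.]
spice [ 665. -327.  100.]
```

View pics/a1.png

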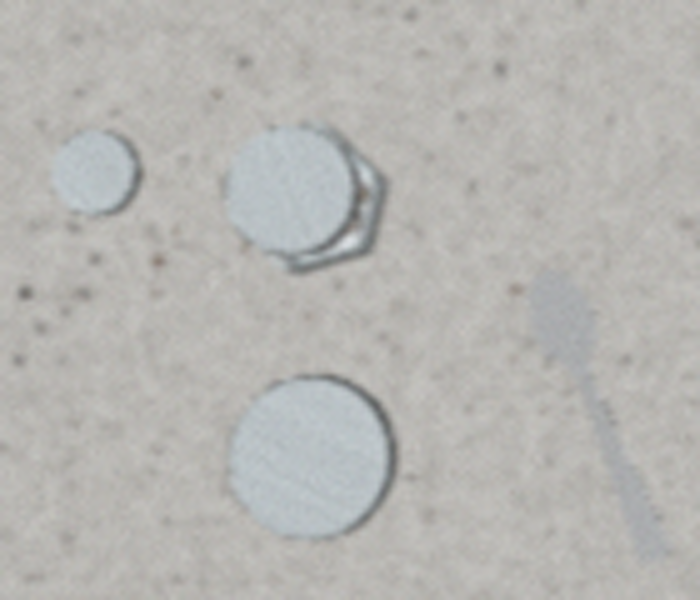

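View pics/b1.png

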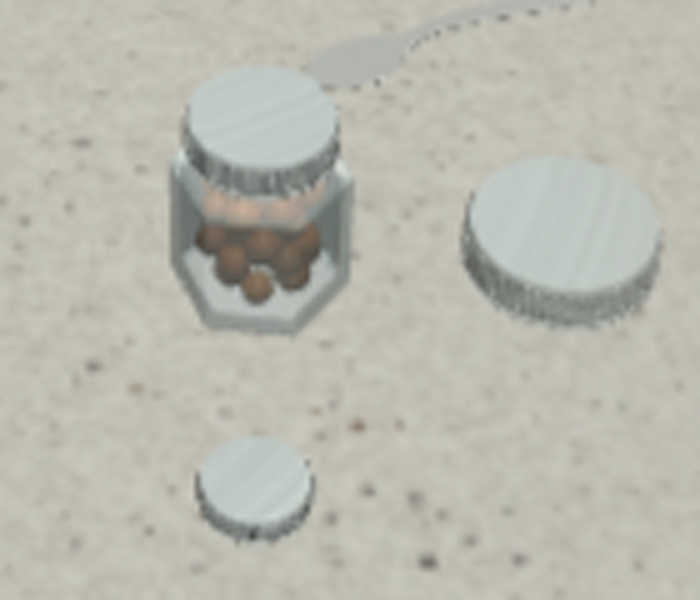

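View pics/h1.png

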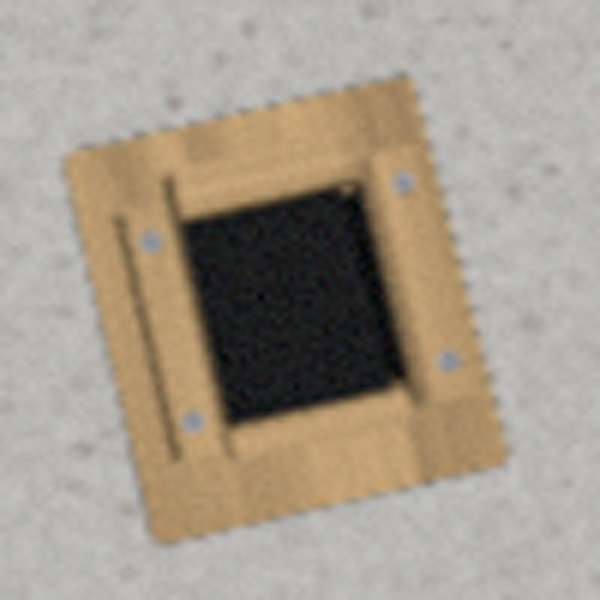

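```bash
cat >> h.py <<'E'
from scipy.spatial.transform import Rotation as Ro
def R0(e): return Ro.from_euler("xyz",e,degrees=True)
def tgt(a):  # tool down, tool z at yaw a deg
    a=np.radians(a);x=np.array([0,0,-1.]);z=np.array([np.cos(a),np.sin(a),0]);return Ro.from_matrix(np.array([x,np.cross(z,x),z]).T)
def row(pos,a,s=None,cmd=None):
    s=s or env.state();R=R0(s["ee_rot"]);p=s["ee_pos"]
    if cmd is not None: p,R=np.array(cmd[0]),tgt(cmd[1])
    d=R.inv().apply(np.array(pos)-p)/100;w=(R.inv()*tgt(a)).as_rotvec()/(2*np.pi)
    return np.r_[d,w].round(4)
E
python3 - <<'E'
from h import *
s=env.state();R=R0(s["ee_rot"]).as_matrix();print(R.round(3))
print(np.degrees(np.arctan2(R[1,2],R[0,2])))
T=env.get_calibration("wrist")["camera_from_world"];o=-T[:3,:3].T@T[:3,3];print(o,R.T@(o-s["ee_pos"]), R.T@T[:3,:3].T)
c=env.get_calibration("top")
# lid and slot by masks
t=cv2.imread("pics/top0.png")[225:345,180:320]
h=cv2.imread("pics/top0.png")
def P(u,v,z): return onz(c,u,v,z)
f=lambda x,y:(330+(x+.5)/6-.5,220+(y+.5)/6-.5)
print("slot corners z20",[P(*f(x,y),20).round(1) for x,y in[(186,222),(355,187),(405,380),(230,422)]])
print("base",[P(*f(x,y),20).round(1) for x,y in[(65,155),(410,75),(508,462),(160,543)]])
g=lambda x,y:(180+(x+.5)/5-.5,225+(y+.5)/5-.5)
print("hex",[P(*g(x,y),60).round(1) for x,y in[(290,265),(372,248),(385,182),(330,128)]])
print("hex0",[P(*g(x,y),0).round(1) for x,y in[(290,265),(372,248),(385,182),(330,128)]])
print("lid",P(*g(291,190),83))
E
```

```text
[[-0.     0.925  0.38 ]
 [ 0.001  0.38  -0.925]
 [-1.     0.    -0.001]]
-67.6670196118082
[ 285.73013776 -504.11310146  384.57541624] [-1.71229254e+02  7.27383196e+01  2.39780320e-02] [[ 5.44703399e-04  2.61240931e-01 -9.65273474e-01]
 [-4.76885087e-04  9.65273575e-01  2.61240689e-01]
 [ 9.99999738e-01  3.18025833e-04  6.50369701e-04]]
slot corners z20 [array([ 526.3, -137.7,   20. ]), array([ 541.1, -200.6,   20. ]), array([ 469.8, -219.6,   20. ]), array([ 452.7, -155. ,   20. ])]
base [array([550.2, -92.1,  20. ]), array([ 583.9, -221. ,   20. ]), array([ 440.7, -257.8,   20. ]), array([ 407.8, -129.9,   20. ])]
hex [array([470.8, 127.9,  60. ]), array([478.9,  93.2,  60. ]), array([507.3,  88.9,  60. ]), array([529.9, 113.5,  60. ])]
hex0 [array([473.1, 138.1,   0. ]), array([481.7, 101.4,   0. ]), array([511.8,  96.8,   0. ]), array([535.8, 122.9,   0. ])]
lid [501.18268248 125.04153543  83.        ]
```

```bash
python3 - <<'E'
from h import *
print(row((500,-240,200),0))
print(row((500,65,200),0,cmd=((500,-240,200),0)))
E
```

```text
[ 1.3560e-01  3.7129e+00 -1.6262e+00 -1.8800e-01 -2.0000e-04 -1.0000e-04]
[0.   3.05 0.   0.   0.   0.  ]
```

Emit:
send_rows(commands=[[[0.03,0.93,-0.41,0,0,0],[0.03,0.93,-0.41,0,0,0]]], jaw=-1, force=45)

```text
time_s: 0.4
ee_pos: [289.7, -457.1, 210.5]
ee_rot: [163.0, 89.9, 95.3]
force: [-0.4, -0.5, 0.1]
gripper_width: 91.4
```

Emit:
send_rows(commands=[[[0.03,0.93,-0.41,0,0,0],[0.03,0.93,-0.41,0,0,0]]])

```text
time_s: 0.65
ee_pos: [360.6, -383.3, 207.7]
ee_rot: [167.2, 90.0, 99.6]
force: [-0.5, 0.0, -0.1]
gripper_width: 91.3
```

Emit:
send_rows(commands=[[[0.03,0.93,-0.41,0,0,0],[0.03,0.93,-0.41,0,0,0]]])

```text
time_s: 0.9
ee_pos: [431.1, -310.1, 204.7]
ee_rot: [170.2, 90.0, 102.6]
force: [0.2, 0.0, -0.7]
gripper_width: 91.1
```

Emit:
send_rows(commands=[[[0.04,0.92,-0.4,-0.188,0,0],[0.04,0.92,-0.4,-0.188,0,0],[0.04,0.92,-0.4,-0.188,0,0],[0.04,0.92,-0.4,-0.188,0,0],[0.04,0.92,-0.4,-0.188,0,0],[0.04,0.92,-0.4,-0.188,0,0],[0.04,0.92,-0.4,-0.188,0,0],[0.04,0.92,-0.4,-0.188,0,0]]])

```text
time_s: 1.9
ee_pos: [499.5, -240.0, 200.7]
ee_rot: [158.9, 90.0, 158.9]
force: [-0.3, 0.3, -0.1]
gripper_width: 91.2
```

```bash
python3 - <<'E'
from h import *
s=env.state();print(s["time_s"],s["ee_pos"],s["ee_rot"],s["qpos"])
c=env.get_calibration("wrist");im,d=env.grab_frame("wrist");cv2.imwrite("pics/w2.png",im[:,:,::-1]);np.savez("pics/w2.npz",d=d,**c)
E
```

```text
1.9 [ 499.54835271 -240.02460613  200.66309137] [158.92762825  89.96497696 158.90019792] [-2.68503432e+01  1.69675324e+01  9.35885297e+01 -3.74699485e-03
  6.94787847e+01 -2.68215983e+01]
```

View pics/w2.png

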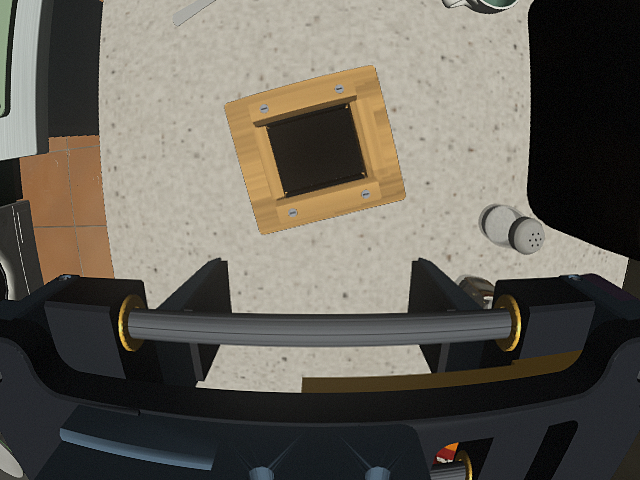

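The holder is at about (316,150), seen clear with its cheeks at the top and bottom of the picture. Zooming in.

```bash
python3 - <<'E'
from h import *
im=cv2.imread("pics/w2.png");cr=im[55:245,215:415]
cv2.imwrite("pics/w2h.png",cv2.resize(cr,None,fx=4,fy=3.1,interpolation=cv2.INTER_CUBIC) if 0 else cv2.resize(cr,None,fx=3,fy=3,interpolation=cv2.INTER_CUBIC))
c=dict(np.load("pics/w2.npz"));d=c["d"]
# heights
T=c["camera_from_world"];R=T[:3,:3];o=-R.T@T[:3,3]
def xyz(u,v):
    K=c["mtx"];dx,dy=u-K[0,2],v-K[1,2];r=np.hypot(dx,dy);th=r/K[0,0]
    q=np.array([np.sin(th)*dx/r,-np.sin(th)*dy/r,-np.cos(th)]);q*=d[v,u]/-q[2];return (o+R.T@q).round(1)
for u,v in [(318,150),(264,115),(340,95),(365,188),(292,207),(262,150),(370,140),(240,140),(390,140),(250,110),(200,200),(300,135),(330,165)]: print(u,v,xyz(u,v))
E
```

```text
318 150 [ 497.5 -176.2   21.1]
264 115 [ 451.8 -144.5   53.3]
340 95 [ 516.3 -127.7   52.1]
365 188 [ 538.3 -207.9   53.3]
292 207 [ 474.8 -224.9   52.4]
262 150 [ 446.  -175.3   29.6]
370 140 [ 541.9 -166.3   53.5]
240 140 [ 423.2 -165.2   19.1]
390 140 [ 566.1 -165.7   17.8]
250 110 [ 439.4 -139.5   52.1]
200 200 [ 374.  -225.6    1. ]
300 135 [ 480.7 -161.9   20.8]
330 165 [ 508.7 -190.3   22.1]
```

View pics/w2h.png

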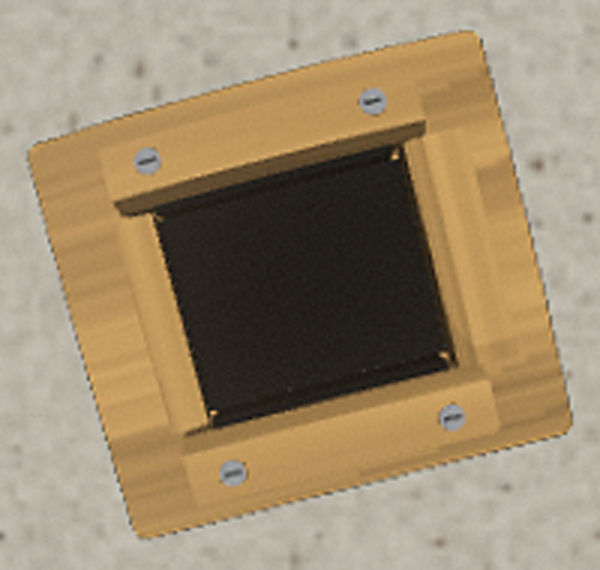

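```bash
cat > m.py <<'E'
from h import *
c=dict(np.load("pics/w2.npz"))
f=lambda x,y,z:fishonz(c,215+(x+.5)/3-.5,55+(y+.5)/3-.5,z)
S=np.array([f(*p,52) for p in[(147,161),(373,101),(452,418),(233,473)]]);print("screws",S.round(1),S.mean(0))
yw=lambda a,b:np.degrees(np.arctan2(*(b-a)[1::-1]))
print("yaw",yw(S[0],S[1]),yw(S[3],S[2]))
F=np.array([f(*p,20) for p in[(157,217),(400,150),(453,362),(210,420)]]);print("floor",F.round(1),F.mean(0),yw(F[0],F[1]),yw(F[3],F[2]))
B=np.array([f(*p,19) for p in[(29,150),(480,33),(570,430),(140,537)]]);print("base",B.round(1),B.mean(0),yw(B[0],B[1]),yw(B[3],B[2]))
T=np.array([f(*p,52) for p in[(116,205),(421,125),(492,380),(185,430)]]);print("cheek bevel top",T.round(1),T.mean(0),yw(T[0],T[1]),yw(T[3],T[2]))
d=c["d"];
E
python3 m.py
```

```text
screws [[ 451.3 -138.5   52. ]
 [ 515.5 -121.9   52. ]
 [ 538.8 -213.4   52. ]
 [ 475.  -229.7   52. ]] [ 495.15703351 -175.88165988   52.        ]
yaw 14.568667490264836 14.36582769317059
floor [[ 449.6 -153.7   20. ]
 [ 525.5 -132.9   20. ]
 [ 542.8 -200.    20. ]
 [ 465.5 -218.7   20. ]] [ 495.85959544 -176.34079984   20.        ] 15.272195398096825 13.601263430950882
base [[ 408.2 -130.2   19. ]
 [ 550.9  -94.    19. ]
 [ 582.  -221.6   19. ]
 [ 441.3 -257.5   19. ]] [ 495.60714219 -175.84258953   19.        ] 14.225420966138447 14.313895061863711
cheek bevel top [[ 442.2 -151.    52. ]
 [ 529.1 -128.6   52. ]
 [ 550.4 -202.1   52. ]
 [ 461.2 -216.9   52. ]] [ 495.70153605 -174.65013853   52.        ] 14.447620403398018 9.418744398905615
```

Emit:
send_rows(commands=[[[0,1,0,0,0,0],[0,1,0,0,0,0]]])

```text
time_s: 2.2
ee_pos: [499.3, -138.5, 200.8]
ee_rot: [125.1, 90.0, 125.0]
force: [0.4, -0.0, -0.1]
gripper_width: 91.3
```

Emit:
send_rows(commands=[[[0,1,0,0,0,0],[0,1,0,0,0,0]]])

```text
time_s: 2.45
ee_pos: [499.3, -37.9, 201.0]
ee_rot: [95.5, 90.0, 95.5]
force: [-0.4, 0.1, -0.3]
gripper_width: 91.3
```

Emit:
send_rows(commands=[[[0,1,0,0,0,0],[0,1,0,0,0,0],[0,1,0,0,0,0],[0,1,0,0,0,0]]])

```text
time_s: 2.95
ee_pos: [499.6, 59.5, 200.9]
ee_rot: [-105.1, 90.0, -105.1]
force: [0.5, -0.2, -0.9]
gripper_width: 91.3
```

```bash
python3 - <<'E'
from h import *
s=env.state();print(s["time_s"],s["ee_pos"],s["ee_rot"],s["qpos"])
c=env.get_calibration("wrist");im,d=env.grab_frame("wrist");cv2.imwrite("pics/w3.png",im[:,:,::-1]);np.savez("pics/w3.npz",d=d,**c)
u,v=map(int,fishproj(c,(500,125,70)));print(u,v)
x0,y0=u-75,max(v-75,0);print(x0,y0)
cv2.imwrite("pics/w3j.png",cv2.resize(im[y0:y0+150,x0:x0+150,::-1],None,fx=4,fy=4,interpolation=cv2.INTER_CUBIC))
E
```

```text
2.95 [499.5827076   59.46099449 200.86116864] [-105.11120229   89.961007   -105.10483049] [ 5.50207185e+00  1.23856453e+01  9.99531745e+01 -3.94555729e-02
  6.76749088e+01  5.51069207e+00]
320 149
245 74
```

View pics/w3.png

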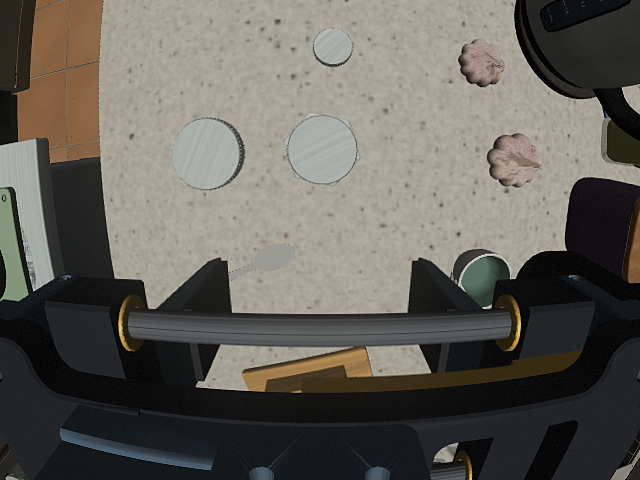

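View pics/w3j.png

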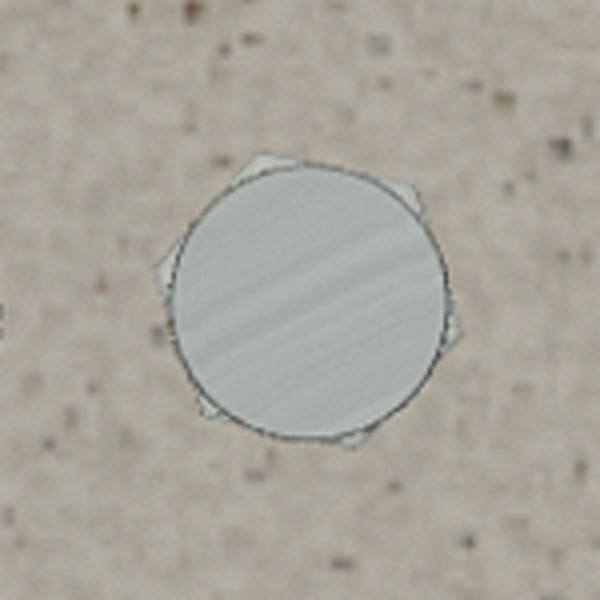

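The jar's lid, at (322,150), hides most of the body, but all six corners peek out. I'll work out the pose from them.

```bash
python3 - <<'E'
from h import *
c=dict(np.load("pics/w3.npz"))
f=lambda x,y,z:fishonz(c,245+(x+.5)/4-.5,74+(y+.5)/4-.5,z)
C=np.array([f(*p,60) for p in[(260,153),(413,186),(458,335),(352,446),(208,415),(155,268)]])
ctr=C.mean(0);print(C.round(1),ctr);v=C-ctr;print(np.hypot(v[:,0],v[:,1]));a=np.degrees(np.arctan2(v[:,1],v[:,0]));print(a,a%60,(a%60).mean())
L=np.array([f(309+137*np.cos(t),302+137*np.sin(t),83) for t in np.linspace(0,6.283,60,0)]);(print("lid",L.mean(0),np.hypot(*(L-L.mean(0))[:,:2].T).mean()))
E
```

```text
[[490.8 156.3  60. ]
 [522.5 149.5  60. ]
 [532.1 118.3  60. ]
 [510.   94.6  60. ]
 [479.7 101.2  60. ]
 [468.9 132.4  60. ]] [500.65680685 125.37137447  60.        ]
[32.4731725  32.52870181 32.2478035  32.19739323 31.99084452 32.54599193]
[ 107.67468097   47.916442    -12.71643772  -73.11918951 -130.9394067
  167.59323177] [47.67468097 47.916442   47.28356228 46.88081049 49.0605933  47.59323177] 47.73488680318002
lid [500.77438578 125.60907313  83.        ] 26.599772704510862
```

```bash
python3 - <<'E'
from h import *
print(env.state()["ee_pos"]);print(row((500.7,125.5,115),-65))
E
```

```text
[499.64248659  59.06423159 200.8671139 ]
[8.583e-01 6.648e-01 1.020e-02 1.804e-01 0.000e+00 1.000e-04]
```

Emit:
send_rows(commands=[[[0.858,0.665,0.01,0.1804,0,0],[0.858,0.665,0.01,0.1804,0,0],[0.858,0.665,0.01,0.1804,0,0],[0.858,0.665,0.01,0.1804,0,0],[0.858,0.665,0.01,0.1804,0,0],[0.858,0.665,0.01,0.1804,0,0],[0.858,0.665,0.01,0.1804,0,0],[0.858,0.665,0.01,0.1804,0,0],[0.858,0.665,0.01,0.1804,0,0]]])

```text
time_s: 4.12
ee_pos: [500.7, 126.0, 115.1]
ee_rot: [-16.4, 90.0, -81.3]
force: [0.6, -1.0, 0.6]
gripper_width: 91.3
```

```bash
python3 - <<'E'
from h import *
s=env.state();print(s["time_s"],s["ee_pos"],s["qpos"],s["force"]);print(row((500.7,125.5,64),-65))
c=env.get_calibration("wrist");im,d=env.grab_frame("wrist");cv2.imwrite("pics/w4.png",im[:,:,::-1])
E
```

```text
4.125 [500.71300187 126.04144281 115.14038226] [ 1.28573764e+01  1.80316853e+01  1.05650467e+02 -8.18638640e-03
  5.63183377e+01  7.77435578e+01] [ 0.62549043 -0.97773881  0.56517553]
[ 5.114e-01 -2.400e-03  4.800e-03  3.000e-04  0.000e+00  0.000e+00]
```

View pics/w4.png

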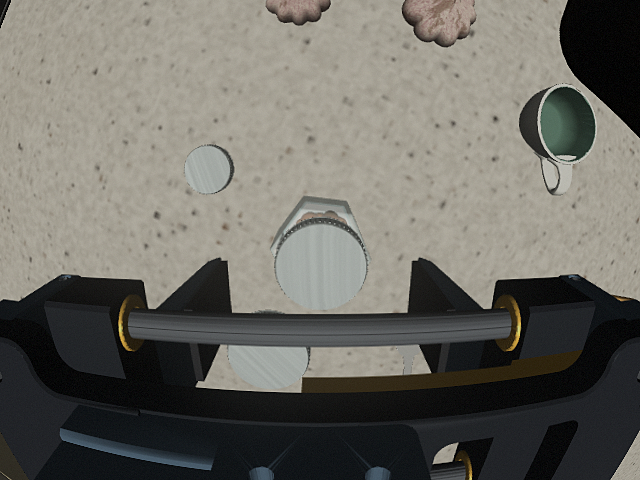

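The lid, at (321,265), sits centred between the open fingers, so I'm descending and gripping.

Emit:
send_rows(commands=[[[0.3,0,0,0,0,0],[0.51,0,0,0,0,0],[0.51,0,0,0,0,0],[0.51,0,0,0,0,0]]])

```text
time_s: 4.68
ee_pos: [501.3, 126.5, 64.8]
ee_rot: [73.4, 89.9, 8.5]
force: [0.1, 0.4, 0.8]
gripper_width: 91.5
```

Emit:
send_rows(commands=[[[0,0,0,0,0,0],[0,0,0,0,0,0],[0,0,0,0,0,0],[0,0,0,0,0,0],[0,0,0,0,0,0],[0,0,0,0,0,0]]], jaw=1, force=40)

```text
time_s: 5.42
ee_pos: [501.1, 126.1, 64.4]
ee_rot: [35.8, 89.9, -29.1]
force: [1.1, -2.4, 2.0]
gripper_width: 54.3
```

Emit:
send_rows(commands=[[[-0.3,0,0,0,0,0],[-0.6,0,0,0,0,0],[-0.8,0,0,0,0,0],[-0.8,0,0,0,0,0],[-0.8,0,0,0,0,0]]])

```text
time_s: 6.05
ee_pos: [499.5, 126.3, 142.7]
ee_rot: [-106.3, 89.8, -171.3]
force: [-0.0, 0.6, -3.3]
gripper_width: 54.5
```

```bash
python3 - <<'E'
from h import *
s=env.state();print(s["time_s"],s["ee_pos"],s["qpos"],s["force"],s["gripper_width"]);print(row((495.7,-176.2,145),-38.3))
im,d=env.grab_frame("side");cv2.imwrite("pics/s5.png",cv2.resize(im[180:380,240:480,::-1],None,fx=3,fy=3))
c=env.get_calibration("wrist");im,d=env.grab_frame("wrist");cv2.imwrite("pics/w5.png",im[:,:,::-1])
E
```

```text
6.05 [499.47409097 126.27657717 142.71293379] [1.29009633e+01 1.63998267e+01 1.03489322e+02 1.43868521e-02
 6.02825871e+01 7.78248299e+01] [-0.00526108  0.57986055 -3.31370094] 54.53178879154766
[-2.1400e-02 -1.3159e+00  2.7238e+00 -7.4000e-02 -2.0000e-04  4.0000e-04]
```

View pics/s5.png

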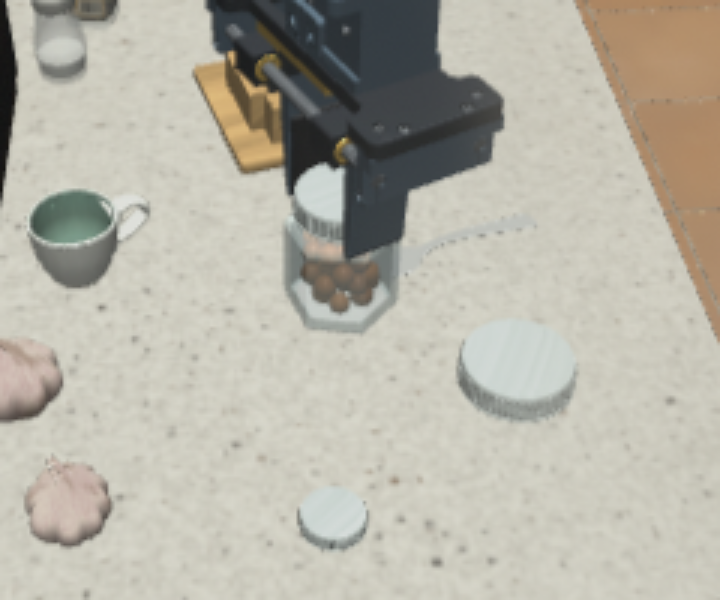

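View pics/w5.png

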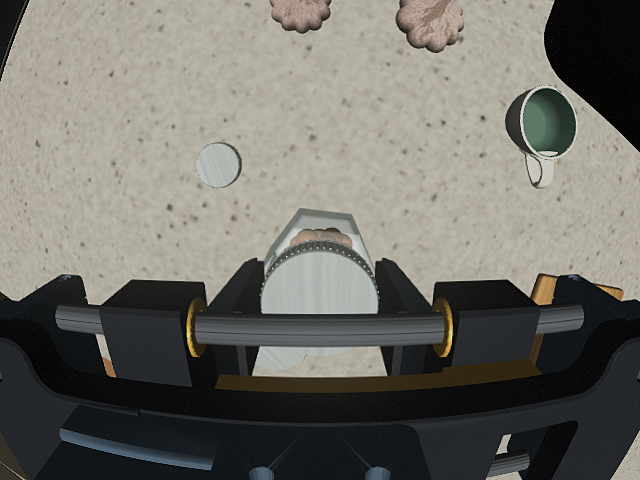

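Emit:
send_rows(commands=[[[-0.02,-0.22,0.45,0,0,0],[-0.02,-0.439,0.908,0,0,0]]])

```text
time_s: 6.4
ee_pos: [498.9, 24.8, 145.2]
ee_rot: [-109.3, 89.9, -174.1]
force: [0.2, -0.7, -2.5]
gripper_width: 54.6
```

Emit:
send_rows(commands=[[[0,-0.22,0.45,0,0,0],[0,-0.439,0.908,0,0,0]]])

```text
time_s: 6.65
ee_pos: [497.4, -76.7, 145.1]
ee_rot: [-130.8, 89.9, 164.3]
force: [1.3, -0.1, -3.0]
gripper_width: 54.2
```

Emit:
send_rows(commands=[[[0,-0.22,0.45,-0.025,0,0],[0,-0.4,0.8,-0.05,0,0],[0,-0.439,0.908,-0.074,0,0],[0,-0.439,0.908,-0.074,0,0],[0,-0.439,0.908,-0.074,0,0],[0,-0.439,0.908,-0.074,0,0]]])

```text
time_s: 7.4
ee_pos: [496.7, -175.3, 146.0]
ee_rot: [-176.5, 90.0, 145.2]
force: [-0.7, 0.3, -3.2]
gripper_width: 54.3
```

```bash
python3 - <<'E'
from h import *
s=env.state();print(s["time_s"],s["ee_pos"],s["qpos"],s["force"],s["gripper_width"]);print(row((495.7,-176.2,145),-38.3))
c=env.get_calibration("wrist");im,d=env.grab_frame("wrist");cv2.imwrite("pics/w6.png",im[:,:,::-1]);np.savez("pics/w6.npz",d=d,**c)
s=env.state();print(s["ee_pos"])
im,d=env.grab_frame("top");cv2.imwrite("pics/t6.png",cv2.resize(im[200:320,310:450,::-1],None,fx=5,fy=5))
E
```

```text
7.4 [ 496.69311527 -175.26622342  145.95132803] [-2.06922013e+01  1.71275614e+01  1.01878165e+02  8.80063832e-03
  6.10249233e+01  1.75952557e+01] [-0.72705798  0.31425497 -3.22352849] 54.32042802413366
[ 0.0095 -0.0135 -0.002   0.     -0.0001  0.    ]
[ 496.75401535 -175.36462121  146.05305017]
```

View pics/w6.png

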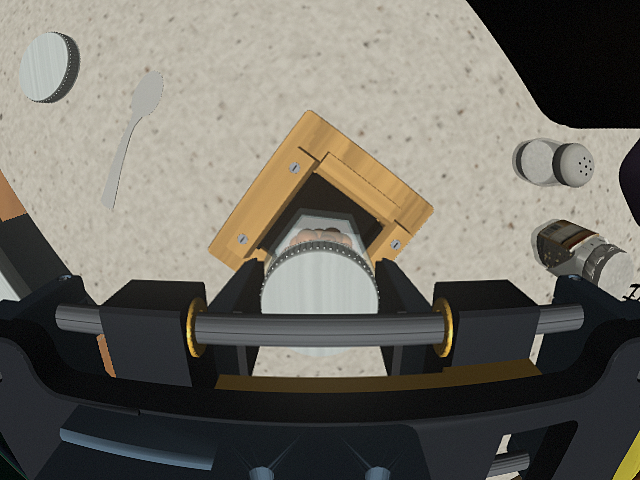

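```bash
python3 - <<'E'
import cv2
im=cv2.imread("pics/w6.png");cv2.imwrite("pics/w6z.png",cv2.resize(im[150:350,220:420],None,fx=3,fy=3,interpolation=cv2.INTER_CUBIC))
E
```

```text
(no output)
```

View pics/w6z.png

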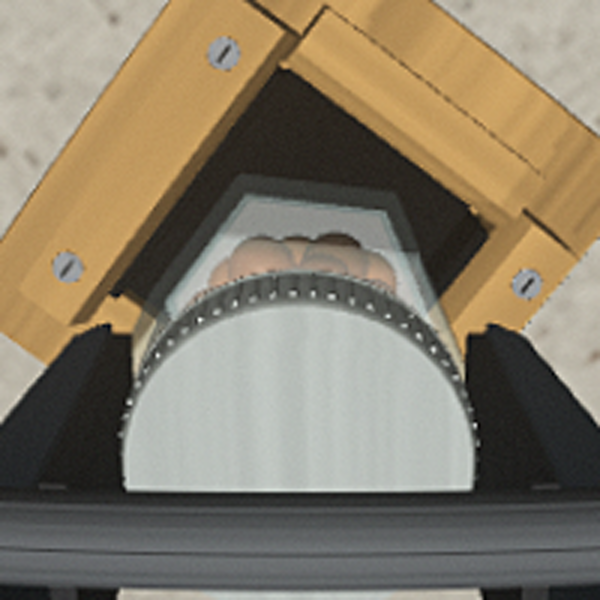

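View pics/t6.png

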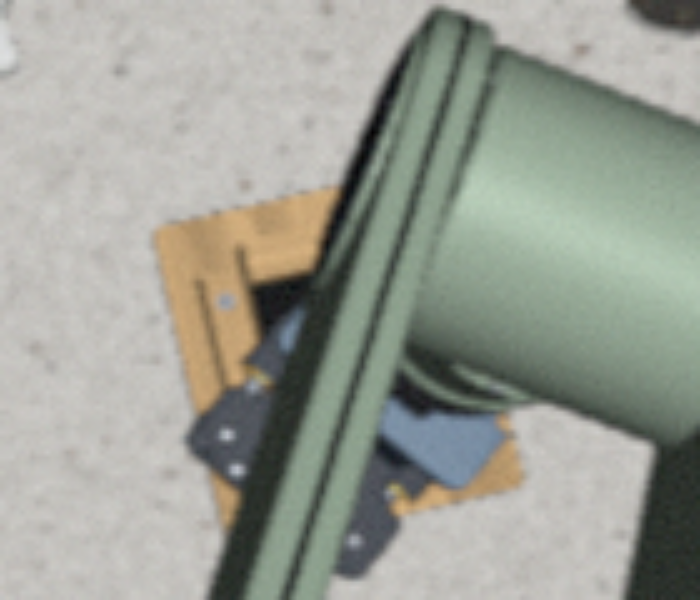

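```bash
python3 - <<'E'
from h import *
c=dict(np.load("pics/w6.npz"))
f=lambda x,y,z:fishonz(c,220+(x+.5)/3-.5,150+(y+.5)/3-.5,z)
A,B=f(241,175,81.6),f(402,193,81.6)
print(A,B,np.hypot(*(B-A)[:2]),np.degrees(np.arctan2(*(B-A)[1::-1])))
m=(A+B)/2;d=(B-A)/np.linalg.norm(B-A);n=np.array([d[1],-d[0],0]);print("centre",m+n*29)
S=np.array([f(*p,52) for p in[(67,267),(224,53),(527,284)]]);print(S, np.degrees(np.arctan2(*(S[1]-S[0])[1::-1])))
print("holder centre",(S[0]+S[2])/2, "screw frame pred: S0,S1,S2 earlier 451.3,-138.5|515.5,-121.9|538.8,-213.4")
E
```

```text
[ 504.6075605  -144.31801389   81.6       ] [ 529.41575526 -168.9093101    81.6       ] 34.931051751008944 -44.748432802912156
centre [ 496.59579422 -177.20959632   81.6       ]
[[ 451.12854462 -138.45598947   52.        ]
 [ 515.34554333 -122.07750499   52.        ]
 [ 538.84525818 -213.37598855   52.        ]] 14.308190561370798
holder centre [ 494.9869014  -175.91598901   52.        ] screw frame pred: S0,S1,S2 earlier 451.3,-138.5|515.5,-121.9|538.8,-213.4
```

Emit:
send_rows(commands=[[[0.15,-0.009,0,0,0,0],[0.3,-0.009,0,0,0,0],[0.4,-0.009,0,0,0,0],[0.48,-0.009,0,0,0,0],[0.54,-0.009,0,0,0,0],[0.57,-0.009,0,0,0,0],[0.57,-0.009,0,0,0,0],[0.57,-0.009,0,0,0,0]]])

```text
time_s: 8.5
ee_pos: [496.5, -177.0, 89.5]
ee_rot: [11.5, 90.0, -26.8]
force: [0.5, 0.9, -2.5]
gripper_width: 54.5
```

```bash
python3 - <<'E'
from h import *
s=env.state();print(s["time_s"],s["ee_pos"],s["qpos"],s["force"],s["torque"],s["gripper_width"])
c=env.get_calibration("wrist");im,d=env.grab_frame("wrist");cv2.imwrite("pics/w7.png",cv2.resize(im[150:350,220:420,::-1],None,fx=3,fy=3,interpolation=cv2.INTER_CUBIC))
im,d=env.grab_frame("side");cv2.imwrite("pics/s7.png",cv2.resize(im[120:270,250:450,::-1],None,fx=4,fy=4))
E
```

```text
8.5 [ 496.48304554 -176.98755552   89.48391763] [-2.08672955e+01  2.05159295e+01  1.06184919e+02 -6.17485575e-03
  5.32516364e+01  1.74250844e+01] [ 0.47081508  0.9129362  -2.50173663] [ 0.04710824 -0.02501215  0.00688481] 54.541481187276936
```

View pics/w7.png

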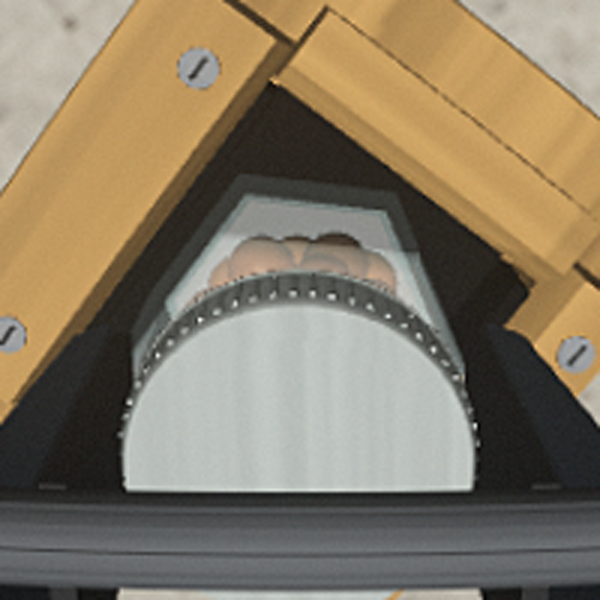

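View pics/s7.png

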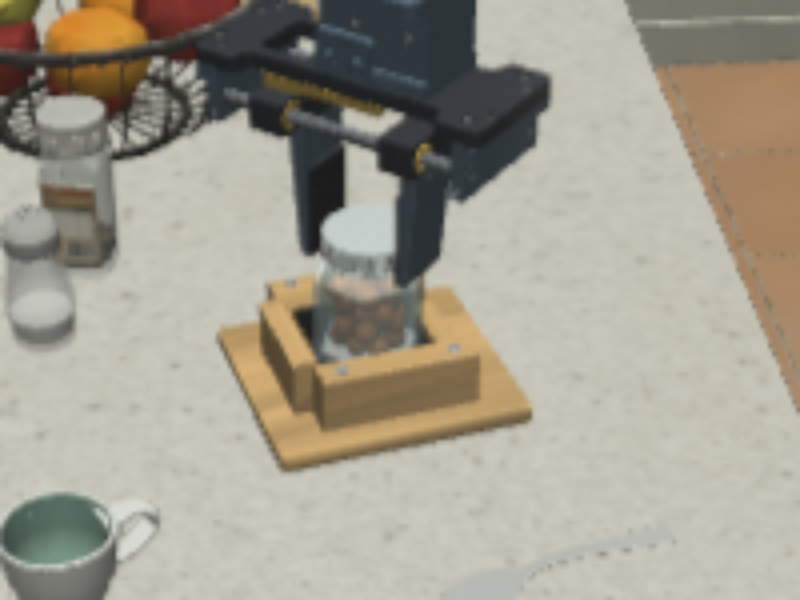

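The jar is between the cheeks with about 5 mm left and no rubbing, so I'm seating it.

Emit:
send_rows(commands=[[[0.03,0,0,0,0,0],[0.055,0,0,0,0,0],[0.055,0,0,0,0,0],[0.055,0,0,0,0,0]]])

```text
time_s: 9.1
ee_pos: [496.5, -177.0, 84.1]
ee_rot: [13.3, 89.9, -25.0]
force: [-0.1, -0.8, 2.6]
gripper_width: 54.7
```

```bash
python3 - <<'E'
from h import *
s=env.state();print(s["time_s"],s["ee_pos"],s["qpos"],s["force"],s["torque"],s["gripper_width"])
E
```

```text
9.1 [ 496.52380266 -177.00637494   84.13377126] [-2.08683421e+01  2.08746690e+01  1.06555238e+02 -4.82424491e-03
  5.25170663e+01  1.74239119e+01] [-0.07902867 -0.81263979  2.58585667] [0.07568735 0.2147711  0.01860053] 54.69047685532496
```

Emit:
send_rows(commands=[[[0,0,0,0,0,0],[0,0,0,-0.016,0,0],[-0.003,0,0,-0.032,0,0],[-0.006,0,0,-0.048,0,0],[-0.009,0,0,-0.064,0,0],[-0.012,0,0,-0.08,0,0],[-0.015,0,0,-0.096,0,0],[-0.018,0,0,-0.111,0,0],[-0.021,0,0,-0.127,0,0],[-0.021,0,0,-0.127,0,0]]], force=60, jaw=1)

```text
time_s: 10.35
ee_pos: [496.0, -176.7, 85.4]
ee_rot: [146.0, 90.0, 153.3]
force: [-0.1, 1.7, -0.9]
gripper_width: 54.0
```

```bash
python3 - <<'E'
from h import *
s=env.state();print(s["time_s"],s["ee_pos"],s["qpos"],s["force"],s["torque"],s["gripper_width"])
z=R0(s["ee_rot"]).as_matrix()[:,2];print("a",np.degrees(np.arctan2(z[1],z[0])))
c=env.get_calibration("wrist");im,d=env.grab_frame("wrist");cv2.imwrite("pics/w8.png",cv2.resize(im[150:350,220:420,::-1],None,fx=3,fy=3,interpolation=cv2.INTER_CUBIC));np.savez("pics/w8.npz",d=d,**c)
im,d=env.grab_frame("side");cv2.imwrite("pics/s8.png",cv2.resize(im[120:270,250:450,::-1],None,fx=4,fy=4))
E
```

```text
10.35 [ 495.96119403 -176.66971161   85.35424821] [-2.08610293e+01  2.07853327e+01  1.06482873e+02  5.26463394e-03
  5.27730306e+01 -2.82264821e+01] [-0.14141998  1.71612838 -0.85395135] [ 0.0350791  -0.02852034  0.00062144] 53.97784874449941
a 7.362273217178238
```

View pics/w8.png

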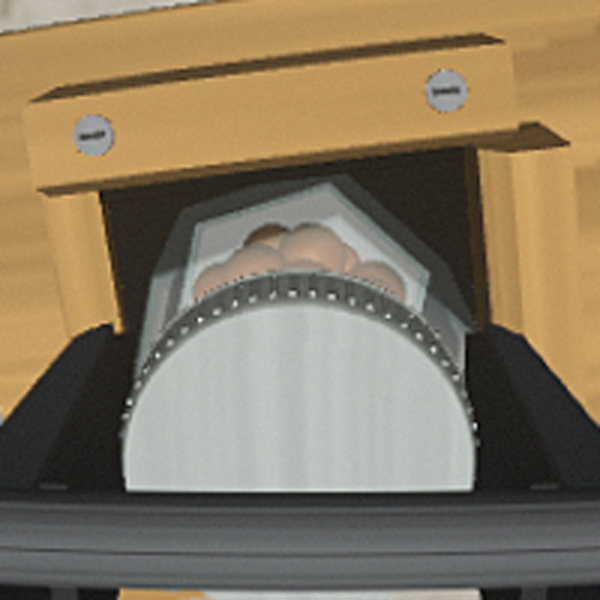

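View pics/s8.png

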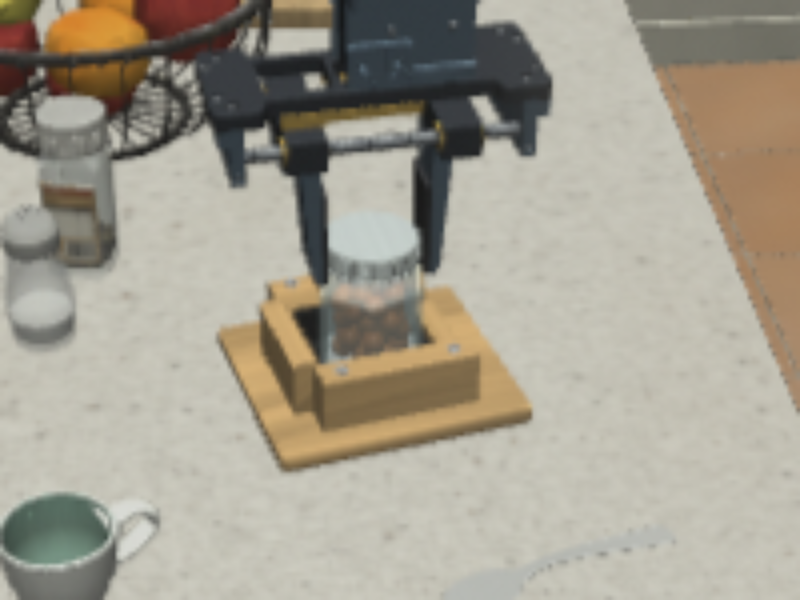

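```bash
python3 - <<'E'
from h import *
c=dict(np.load("pics/w8.npz"))
f=lambda x,y,z:fishonz(c,220+(x+.5)/3-.5,150+(y+.5)/3-.5,z)
A,B,C=f(185,207,20),f(342,175,20),f(474,324,20)
yw=lambda a,b:np.degrees(np.arctan2(*(b-a)[1::-1]))
for p,q in((A,B),(B,C)):print(p,q,np.hypot(*(q-p)[:2]),yw(p,q))
S=[f(94,135,52),f(445,90,52)];print(S,yw(*S))
E
```

```text
[ 467.60242111 -157.53034207   20.        ] [ 500.52032713 -146.20353289   20.        ] 34.81214074735952 18.987963149005243
[ 500.52032713 -146.20353289   20.        ] [ 534.711066   -175.93428585   20.        ] 45.309207629502446 -41.008777425388764
[array([ 451.52191518, -138.68252153,   52.        ]), array([ 515.28470627, -122.09777753,   52.        ])] 14.579618224803099
```

Emit:
send_rows(commands=[[[-0.003,0,0,-0.015,0,0],[-0.006,0,0,-0.03,0,0],[-0.01,0,0,-0.045,0,0],[-0.014,0,0,-0.06,0,0],[-0.018,0,0,-0.075,0,0],[-0.018,0,0,-0.075,0,0]]])

```text
time_s: 11.2
ee_pos: [496.1, -176.7, 87.3]
ee_rot: [103.0, 90.0, 137.3]
force: [-0.0, 0.9, -1.7]
gripper_width: 54.1
```

```bash
python3 - <<'E'
from h import *
s=env.state();print(s["time_s"],s["ee_pos"],s["force"],s["torque"],s["gripper_width"])
z=R0(s["ee_rot"]).as_matrix()[:,2];print("a",np.degrees(np.arctan2(z[1],z[0])))
E
```

```text
11.2 [ 496.05943054 -176.66059868   87.27389959] [-0.030913    0.93150519 -1.73909528] [ 0.1768167  -0.13805003  0.01045872] 54.098325661160224
a 34.31167276622392
```

Emit:
send_rows(commands=[[[-0.02,0,0,0,0,0],[-0.035,0,0,0,0,0],[-0.035,0,0,0,0,0],[-0.035,0,0,0,0,0]]])

```text
time_s: 11.7
ee_pos: [496.2, -177.0, 91.1]
ee_rot: [-101.2, 90.0, -66.8]
force: [-0.4, -0.1, -3.5]
gripper_width: 53.9
```

```bash
python3 - <<'E'
from h import *
F=[]
for i in range(3):
    c=env.get_calibration("wrist");im,d=env.grab_frame("wrist");s=env.state();F.append(np.r_[s["force"],s["torque"]]);
print(s["ee_pos"],np.array(F).round(2))
cv2.imwrite("pics/w9.png",cv2.resize(im[150:350,220:420,::-1],None,fx=3,fy=3,interpolation=cv2.INTER_CUBIC));np.savez("pics/w9.npz",d=d,**c)
im,d=env.grab_frame("side");cv2.imwrite("pics/s9.png",cv2.resize(im[120:270,250:450,::-1],None,fx=4,fy=4))
E
```

```text
[ 496.20087466 -176.91575191   91.04546929] [[-0.59  0.94 -2.78  0.01 -0.08  0.  ]
 [-0.23 -0.06 -3.18 -0.01 -0.07  0.02]
 [-0.92  0.24 -3.59 -0.02 -0.15  0.  ]]
```

View pics/w9.png

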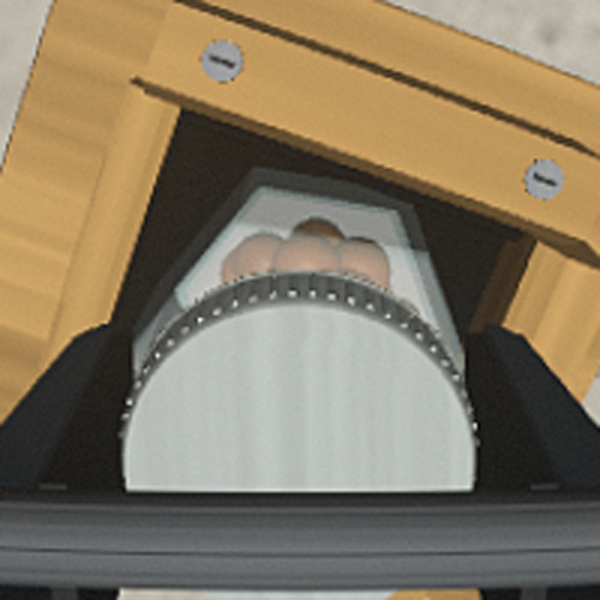

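View pics/s9.png

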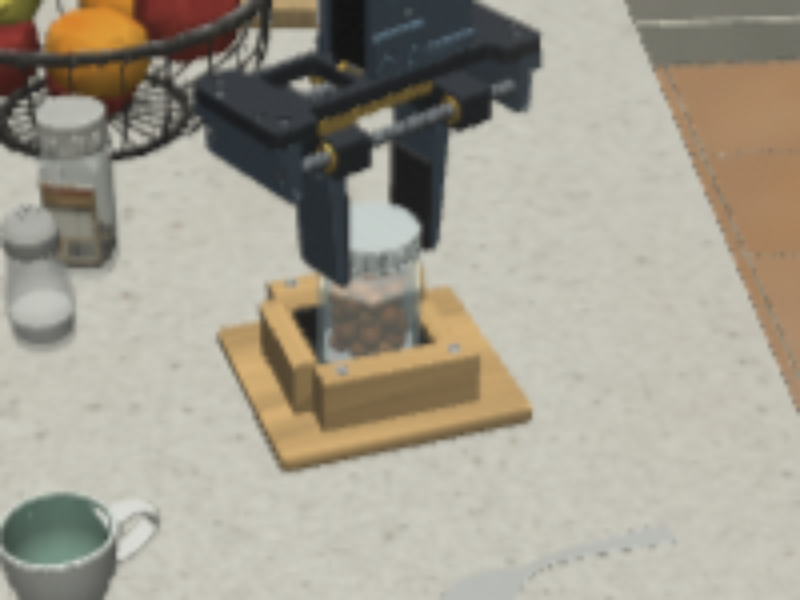

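The load is still -3.2 N, so the lid still carries the jar and the threads have not let go. I'll measure how far the lid has turned.

```bash
python3 - <<'E'
from h import *
c=dict(np.load("pics/w9.npz"))
f=lambda x,y,z:fishonz(c,220+(x+.5)/3-.5,150+(y+.5)/3-.5,z)
A,B=f(251,169,23),f(416,196,23)
yw=lambda a,b:np.degrees(np.arctan2(*(b-a)[1::-1]))
print(np.hypot(*(B-A)[:2]),yw(A,B)+60)
S=[f(222,61,52),f(545,179,52)];print(yw(*S))
z=R0(env.state()["ee_rot"]).as_matrix()[:,2];a=np.degrees(np.arctan2(z[1],z[0]));print("a",a)
print("relative turn rad",np.radians(a-(yw(A,B)+60)-(-38.3-15.3)))
E
```

```text
36.66013803161599 85.02641440378792
14.609226791901156
a 34.42493482743073
relative turn rad 0.052334054080862114
```

Emit:
send_rows(commands=[[[0.035,0,0,0,0,0],[0.035,0,0,-0.011,0,0],[0.032,0,0,-0.022,0,0],[0.028,0,0,-0.032,0,0],[0.028,0,0,-0.032,0,0],[-0.005,0,0,-0.032,0,0],[-0.005,0,0,-0.032,0,0],[-0.005,0,0,-0.032,0,0]]])

```text
time_s: 12.9
ee_pos: [496.5, -176.8, 91.8]
ee_rot: [-50.9, 90.0, -5.0]
force: [1.9, 1.2, 0.7]
gripper_width: 53.8
```

```bash
cat > chk.py <<'E'
from h import *
import sys
n=sys.argv[1]
F=[]
for i in range(3):
    c=env.get_calibration("wrist");im,d=env.grab_frame("wrist");s=env.state();F.append(np.r_[s["force"],s["torque"]]);
print(s["time_s"],s["ee_pos"],np.array(F).round(2))
z=R0(s["ee_rot"]).as_matrix()[:,2];print("a",np.degrees(np.arctan2(z[1],z[0])))
cv2.imwrite(f"pics/w{n}.png",cv2.resize(im[150:350,220:420,::-1],None,fx=3,fy=3,interpolation=cv2.INTER_CUBIC));np.savez(f"pics/w{n}.npz",d=d,**c)
im,d=env.grab_frame("side");cv2.imwrite(f"pics/s{n}.png",cv2.resize(im[120:270,250:450,::-1],None,fx=4,fy=4))
E
python3 chk.py 10
```

```text
13.05 [ 496.51506479 -176.84363713   91.75009543] [[ 0.51  1.69  0.51  0.27 -0.31 -0.07]
 [ 2.25  1.19  0.73  0.29 -0.41  0.01]
 [ 0.95  1.23  0.4   0.33 -0.37 -0.02]]
a 45.93261697761162
```

View pics/w10.png

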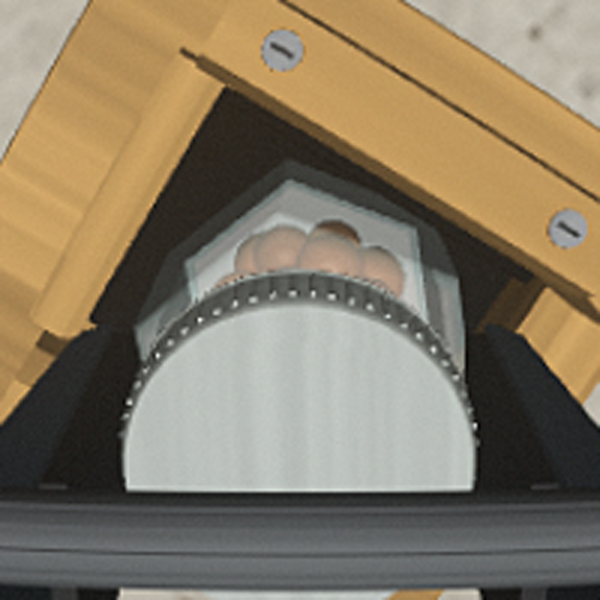

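View pics/s10.png

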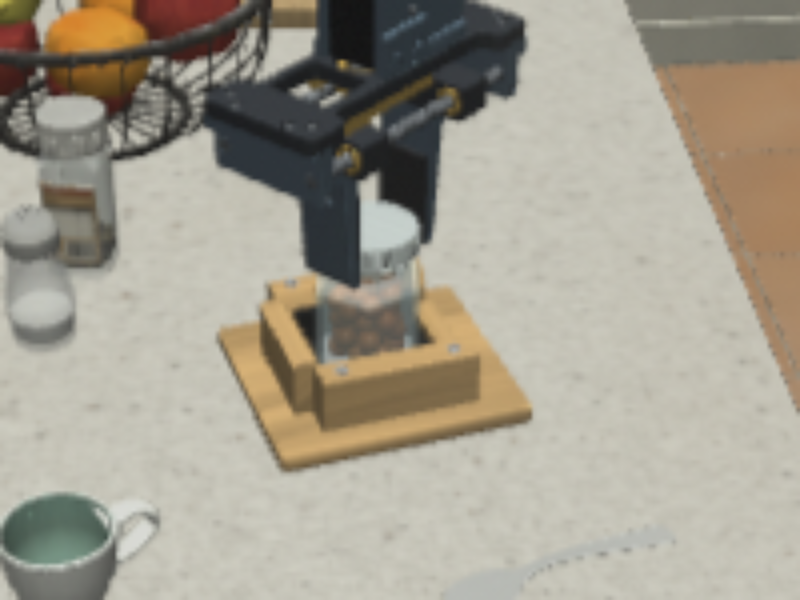

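```bash
python3 - <<'E'
from h import *
c=dict(np.load("pics/w10.npz"))
f=lambda x,y,z:fishonz(c,220+(x+.5)/3-.5,150+(y+.5)/3-.5,z)
yw=lambda a,b:np.degrees(np.arctan2(*(b-a)[1::-1]))
for z in(20,24,28):
  A,B,C=f(290,160,z),f(440,222,z),f(165,262,z)
  print(z,A,B,np.hypot(*(B-A)[:2]),yw(A,B))
S=[f(283,49,52),f(568,229,52)];print(S,yw(*S))
E
```

```text
20 [ 471.47815418 -156.26373459   20.        ] [ 504.97924311 -141.82619008   20.        ] 36.47966079084134 23.31398711199624
24 [ 471.00395409 -155.76521263   24.        ] [ 503.95353499 -141.56534462   24.        ] 35.87911834268443 23.313987111996177
28 [ 470.52975399 -155.26669066   28.        ] [ 502.92782686 -141.30449916   28.        ] 35.27857589452747 23.313987111996195
[array([ 451.46510075, -138.3589735 ,   52.        ]), array([ 515.67914412, -122.10195407,   52.        ])] 14.207017334900462
```

Emit:
send_rows(commands=[[[-0.015,0,0,0,0,0],[-0.03,0,0,0,0,0],[-0.03,0,0,0,0,0],[-0.03,0,0,0,0,0]]])

```text
time_s: 13.6
ee_pos: [496.0, -177.0, 94.5]
ee_rot: [159.3, 90.0, -154.7]
force: [0.6, 0.2, 0.4]
gripper_width: 53.8
```

```bash
python3 chk.py 11
```

```text
13.75 [ 496.0714783  -176.9258884    94.47183393] [[-0.14  0.83  0.31  0.04 -0.16 -0.  ]
 [ 0.25 -0.29 -0.6   0.07 -0.14 -0.06]
 [-0.86 -0.63  0.08  0.03 -0.13 -0.  ]]
a 45.945670060301985
```

View pics/w11.png

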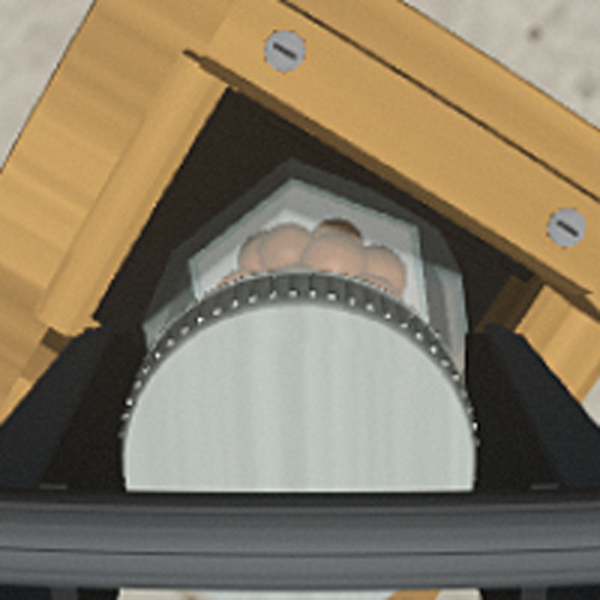

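View pics/s11.png

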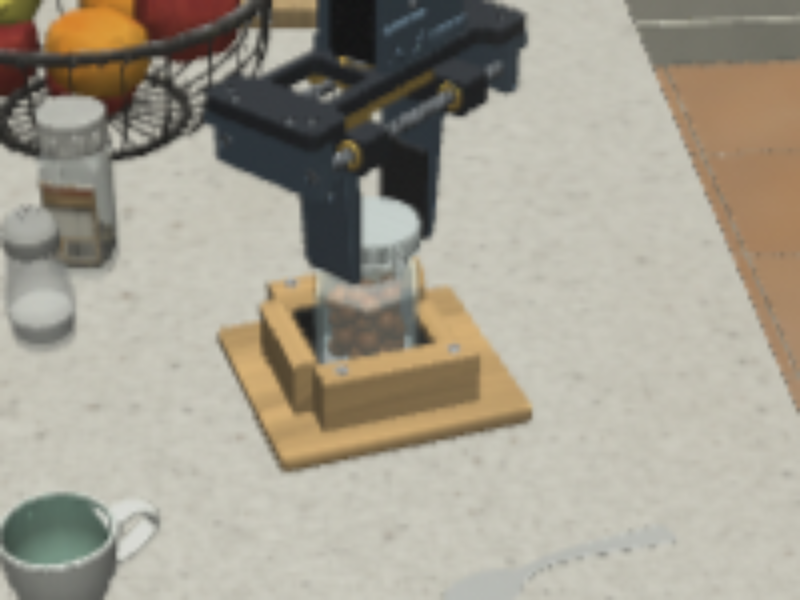

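The load is now about 0 N and the side view shows the bare neck under the lid: the threads have let go. Lifting clear by about 20 mm.

Emit:
send_rows(commands=[[[-0.05,0,0,0,0,0],[-0.11,0,0,0,0,0],[-0.17,0,0,0,0,0],[-0.215,0,0,0,0,0],[-0.215,0,0,0,0,0],[-0.215,0,0,0,0,0],[-0.215,0,0,0,0,0],[-0.215,0,0,0,0,0]]])

```text
time_s: 14.8
ee_pos: [496.1, -176.9, 115.9]
ee_rot: [122.9, 90.0, 168.9]
force: [-0.1, 0.9, -0.5]
gripper_width: 54.0
```

```bash
python3 chk.py 12; python3 - <<'E'
from h import *
im,d=env.grab_frame("wrist");cv2.imwrite("pics/w12f.png",im[:,:,::-1])
im,d=env.grab_frame("top");cv2.imwrite("pics/t12.png",im[:,:,::-1])
im,d=env.grab_frame("side");cv2.imwrite("pics/s12f.png",im[:,:,::-1]);
c=env.get_calibration("side");np.savez("pics/side.npz",**c)
E
```

```text
14.95 [ 496.19532752 -176.87520599  115.97048519] [[ 0.33  0.47 -1.28  0.06 -0.13  0.01]
 [ 0.11 -0.3  -0.29  0.06 -0.16 -0.01]
 [ 0.44  0.73 -1.11  0.04 -0.13  0.03]]
a 45.95068616408644
```

View pics/w12f.png

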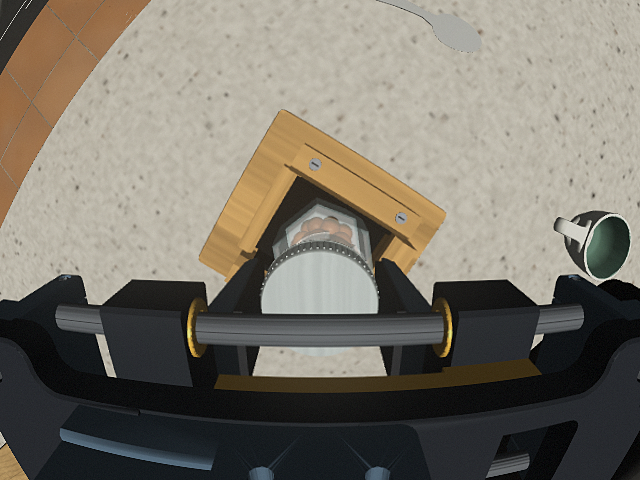

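View pics/s12.png

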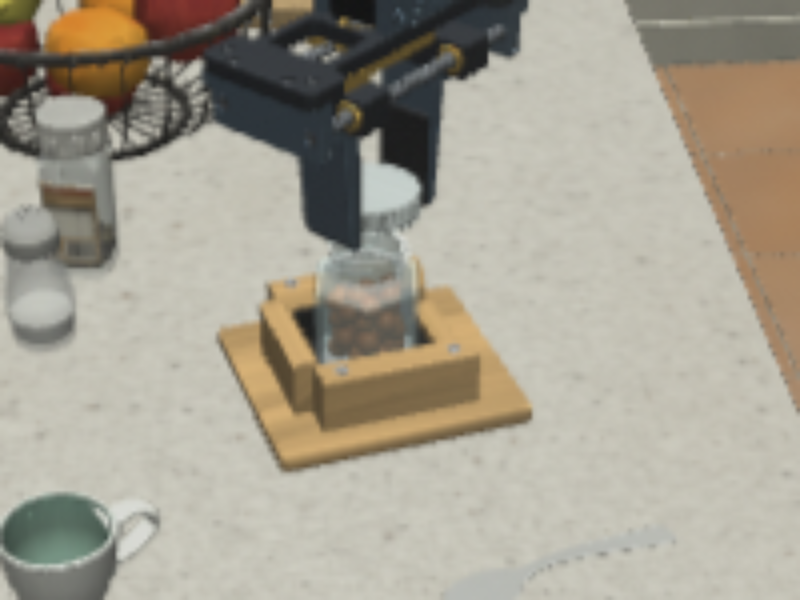

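View pics/s12f.png

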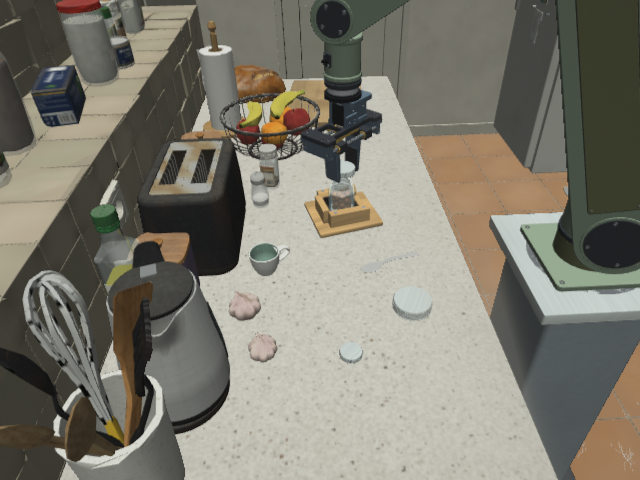

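```bash
python3 - <<'E'
import cv2,numpy as np
for n in (7,8,9,10,11,12):
    im=cv2.imread(f"pics/s{n}.png").astype(int)[::4,::4][60:100,76:108]
    m=np.clip(im[:,:,2]-im[:,:,0]-25,0,None)*(im[:,:,2]<150);m[30:]=0
    g=im.sum(2)
    y,x=np.mgrid[:m.shape[0],:m.shape[1]];print(n,"nuts y",round((m*y).sum()/m.sum(),2),"x",round((m*x).sum()/m.sum(),2))
ims=[cv2.resize(cv2.imread(f"pics/s{n}.png")[200:400,280:460],None,fx=1.45,fy=1.45) for n in (7,8,9)]
ims2=[cv2.resize(cv2.imread(f"pics/s{n}.png")[200:400,280:460],None,fx=1.45,fy=1.45) for n in (10,11,12)]
cv2.imwrite("pics/cmp.png",np.vstack([np.hstack(ims),np.hstack(ims2)]))
E
```

```text
7 nuts y 21.64 x 17.61
8 nuts y 22.33 x 14.55
9 nuts y 22.39 x 15.84
10 nuts y 22.76 x 18.47
11 nuts y 22.21 x 19.23
12 nuts y 21.91 x 18.27
```

View pics/cmp.png

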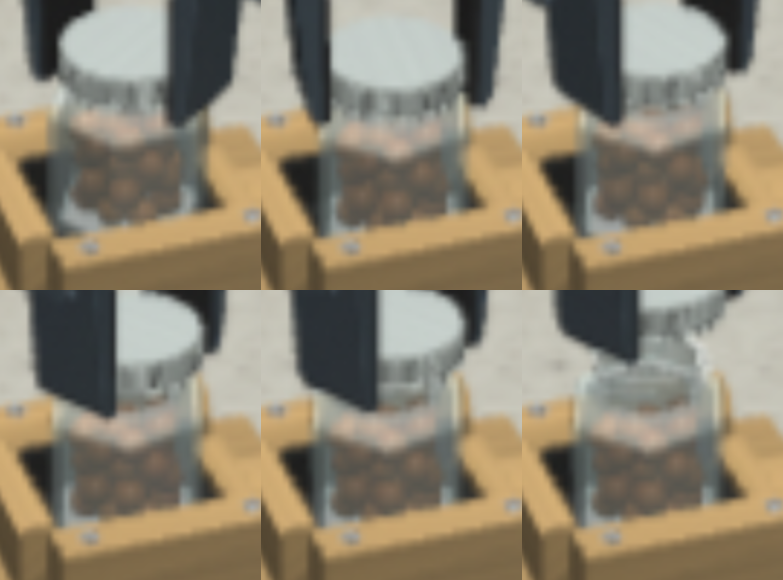

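```bash
python3 - <<'E'
from h import *
c=dict(np.load("pics/side.npz"));K=c["mtx"];T=c["camera_from_world"]
def pr(P):
    p=T[:3,:3]@np.array(P)+T[:3,3];return K[0,2]+K[0,0]*p[0]/-p[2],K[1,2]-K[1,1]*p[1]/-p[2]
im=cv2.imread("pics/s12f.png")[155:225,310:385]
big=cv2.resize(im,None,fx=8,fy=8,interpolation=cv2.INTER_CUBIC)
cv2.imwrite("pics/s12b.png",big)
q=lambda P:tuple(np.round((np.array(pr(P))-[309.5,154.5])*8).astype(int))
print("screws",[q(P) for P in[(451.3,-138.5,52),(515.5,-121.9,52),(538.8,-213.4,52),(475,-229.7,52)]])
for z in (99,103): print(z,"rim front/back/left/right",[q((496+21*np.cos(t),-176.5+21*np.sin(t),z)) for t in np.radians([90,-90,0,180])])
for z in (20,80,84): print(z,"hex",[q((496+33.5*np.cos(t),-176.5+33.5*np.sin(t),z)) for t in np.radians(23+60*np.arange(6))])
E
```

```text
screws [(np.int64(437), np.int64(416)), (np.int64(211), np.int64(460)), (np.int64(111), np.int64(284)), (np.int64(324), np.int64(246))]
99 rim front/back/left/right [(np.int64(273), np.int64(246)), (np.int64(262), np.int64(167)), (np.int64(192), np.int64(209)), (np.int64(342), np.int64(203))]
103 rim front/back/left/right [(np.int64(273), np.int64(233)), (np.int64(262), np.int64(155)), (np.int64(192), np.int64(197)), (np.int64(343), np.int64(191))]
20 hex [(np.int64(163), np.int64(470)), (np.int64(261), np.int64(507)), (np.int64(365), np.int64(475)), (np.int64(368), np.int64(410)), (np.int64(272), np.int64(375)), (np.int64(171), np.int64(404))]
80 hex [(np.int64(160), np.int64(294)), (np.int64(261), np.int64(329)), (np.int64(369), np.int64(299)), (np.int64(372), np.int64(235)), (np.int64(272), np.int64(202)), (np.int64(168), np.int64(230))]
84 hex [(np.int64(160), np.int64(281)), (np.int64(261), np.int64(317)), (np.int64(369), np.int64(287)), (np.int64(372), np.int64(223)), (np.int64(272), np.int64(190)), (np.int64(168), np.int64(218))]
```

View pics/s12b.png

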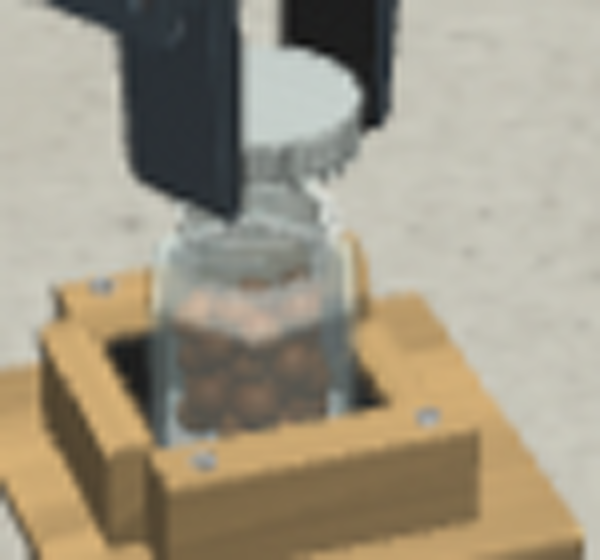

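```bash
python3 - <<'E'
import cv2,numpy as np
def prof(n):
    im=cv2.imread(f"pics/s{n}.png").astype(float)[::4,::4]
    # columns around jar centre: s crop origin (250,120); jar centre col ~ 342-250=92
    r=im[55:92,86:99];return (r[:,:,2]-r[:,:,0]).mean(1), r.sum(2).mean(1)
up=lambda p:np.interp(np.arange(0,len(p)-1,.05),np.arange(len(p)),p)
a=[up(x) for x in prof(8)]
for n in (7,9,10,11,12):
    b=[up(x) for x in prof(n)];o=[]
    for A,B in zip(a,b):
        s=slice(240,600)
        e=[np.mean((A[s]-B[240-k:600-k])**2) for k in range(-60,80)]
        o.append((np.argmin(e)-60)*.05)
    print(n,"px upward shift vs seated",o,"mm",[round(x/ .375,1) for x in o])
E
```

```text
7 px upward shift vs seated [np.float64(2.0), np.float64(2.0500000000000003)] mm [np.float64(5.3), np.float64(5.5)]
9 px upward shift vs seated [np.float64(1.35), np.float64(0.9)] mm [np.float64(3.6), np.float64(2.4)]
10 px upward shift vs seated [np.float64(0.25), np.float64(-0.75)] mm [np.float64(0.7), np.float64(-2.0)]
11 px upward shift vs seated [np.float64(0.35000000000000003), np.float64(-0.8500000000000001)] mm [np.float64(0.9), np.float64(-2.3)]
12 px upward shift vs seated [np.float64(0.6000000000000001), np.float64(-0.4)] mm [np.float64(1.6), np.float64(-1.1)]
```

The picture measure recovers the known lifts (5.3 mm and about 3 mm) and puts the jar now within about 1.5 mm of the seated height. Handing in.

```bash
python3 - <<'E'
from h import *
print(env.job_done());s=env.state();print(s["time_s"],s["ee_pos"],s["force"],s["gripper_width"])
E
```

```text
the job is handed in; nothing more can be done
None
the job is handed in; nothing more can be done
```

I carried the jar by its lid into the holder and seated it square to the slot. I then unscrewed the lid anticlockwise about 1.3 rad relative to the jar. The lid is now held about 20 mm above the open mouth, and I handed the job in at about 15 s.

- **First release test:** at about 1.1 rad the jar still hung from the lid (-3.2 N) and rose about 3 mm. I lowered it and turned a further 0.2 rad. On the next lift only the lid's weight was left, though that lift first showed a 0.3–0.4 N m side moment, which then faded.
- **Last checks:** the vertical load was about -1 N and the finger opening was 54 mm. The bare neck showed under the lid, and the bystanders in view were where they started. I did not measure the lid's tilt itself; the tool was vertical and the grip had not slipped.
- **Jar height:** two measures from the side picture disagreed slightly, giving +1.6 mm and -1.1 mm against the seated height. Both are within the 5 mm limit.
- **Jar turn:** the jar turned along by roughly 8–10° before the holder blocked it.

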